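# Bolt the pattern-card frame and hold the magnifier over the card

## Robot

A 7-joint arm with a two-finger parallel gripper is mounted at the origin on the work surface. World frame = base frame: x ahead of the robot, y to its left, z up, the work surface at z = 0. Lengths are in mm, angles in degrees, forces in N, time in s.
With the tool pointing down it reaches from about 425 to 875 mm from the base axis. Payload 9.9 kg.
Tool frame: the origin (TCP) lies midway between the tips of the shut fingers; the grasp point (between the pads) lies behind it (bot.tcp_to_grasp is the z of the grasp point in the tool frame, in mm); z points along the fingers, y is the direction in which the jaws open and shut (so a half turn about z gives the same grasp; the last joint's range is limited). The gripper opens to 85 mm and grips with 20 to 120 N. Pads are 22 mm wide; open, the fingers measure 114 mm over their backs; the gripper's body (76 mm by 85 mm) begins 54 mm behind the grasp point. The pads swing forward as they close: fully open they stand 13 mm farther back than shut.
Start: joints at [-75.161, 32.985, 1.427, 82.34, -0.859, 64.687, -3.237], TCP at [226.878, 635.732, 231.289] pointing down, gripper open.
Joint ranges: [-157.87, 157.87], [-19.46, 123.44], [-87.15, 90], [11.01, 140.99], [-62.26, 242.26], [9.8, 113.94], [-161.44, 161.44]. Speed limits (degrees/s): [127.2, 127.2, 172.46, 172.46, 180, 180, 180].

## Interface

Orientations are given as a 3x3 rotation matrix whose columns are the frame's x, y, z axes.
In Python, from rig import bot gives the robot as it stands.
- The arm moves only by the tool apply_moves, never from a script. Its argument "increments" is a list of rows, each an object with "gripper": the gripper's target within -1 to 1 (fully open at 1, half-way at 0, shut at -1); "offset": the shift along the tool's x, y, z in mm, a list of three; "dr": the turn, a rotation vector about the tool's x, y, z in degrees, a list of three. A call has 1 to 8 rows; each row shifts and turns the commanded pose from where the row before left it, along the tool's axes as they then stand; what a row does not reach is not made up. A row lasts 1/8 s, in which the tool goes at most 62.5 mm and 10.7 degrees, less where a joint would pass 70% of its speed; a pose out of reach is approached as far as the arm can. A call is refused whole if a number of a shift passes 62.5 or a number of a turn 10.7, either way. A call with a gripper value outside its range is refused whole. The fingers move at their own pace and stop on an object; "newtons" is the grip in N (left out, the last holds). Time passes only in rows, so rows that do not move let the fingers close. It gives the time, the measured TCP pose, the force and the opening at its end, in the units of the state.
- bot.get_obs(): the state, without advancing time (a new reading comes with each control period).
- bot.camera(name): name is "scene" or "top"; returns (picture, depth): 420x560x3 uint8, red, green, blue; 420x560 float32, mm along the optical axis (not along the pixel's ray), 0 where there is no reading.
- bot.calibration(name): a dict with "fx", "fy", "cx", "cy" (pixels), "dist_coeffs" ([k1, k2, p1, p2, k3] as OpenCV has them; the pictures are not rectified), "position" and "rotation" of the camera in the world. Camera axes: x right, y up, looking along -z (the intrinsics and any distortion apply to the point x, -y, -z); pixel columns grow to the right and rows downward; lengths in mm; the calibration is good to about 2 mm. A picture is of the moment at which its call begins. calibration takes no time and is no camera call.
- bot.close_job(): hands the job in, once; it reports no verdict.
The state is a dict: "t": time; "q": joint angles; "joint_vel": joint speeds; "tau": joint torques, N m; "tool_pos": TCP position; "tool_rot": TCP orientation; "contact_force": force on the tool from outside, world axes, zero at the start; "ft_torque": the same for the moment, N m; "opening": finger opening in mm.
Only numpy, scipy, OpenCV 4.12 (cv2) and the standard library are available. Lean on these libraries where they do the work, as an engineer would, in place of code of your own. Each camera call takes 0.05 s, during which the arm holds its last target.

## Task

First slide the barrel bolt on the card board fully home into the keeper on the card frame, and leave it home. Then draw the magnifier out of its sloping stand, turn it level and finish while still holding it raised over the card: lens level, centred over the card and about 10 cm above it, touching nothing but your gripper and kept still. Leave the other things on the desk where they stand.

Things in the scene. Friction and masses are not known exactly. Their poses are not given: they have to be found in the camera images.
- card_board: Plywood board fixed to the desk, 180 (its x) x 260 (its y) x 16 mm thick; origin at the centre of its underside, z up. It carries an aluminium frame 120 (x) x 160 (y) mm, top 24 mm above the desk, round a printed pattern card, and beside the frame on the -y side a steel barrel bolt at board x = 0. Its place and yaw (up to 0.25 rad) vary.
- card (a point): Centre of the visible face of the pattern card (92 x 132 mm), 18 mm above the desk, at 35 mm along the board's +y from its middle; same axes as the board.
- bolt (a joint): How far the bolt has slid, in m: 0 fully drawn back, 0.030 fully home in the keeper. It slides along the board's +y (towards the frame), needs about 2 N plus a little damping, has no spring and stays where it is left. It starts drawn back, between 0 and 0.010.
- bolt_knob (a point): Point on the axis of the bolt's upright steel post where it can be gripped, 70 mm above the desk; the post is 12 mm in diameter, rises from the bolt's 10 mm bar (bar axis 31 mm above the desk) and ends in a 15 mm ball whose top is 90 mm above the desk. It moves along with the bolt. The bolt's two guides and the keeper, 25 mm at most across, have their tops 40 mm above the desk: keep fingertips above that. Same axes as the board.
- lens_stand: Fixed magnifier stand: aluminium base 150 (x) x 110 (y) x 12 mm, its middle 20 mm along x from the origin, which lies at desk height straight below the pocket point; carries a white pocket that slopes: the pocket's axis points along the stand's +x and up, 50 degrees above the horizontal. It stands left or right of the board, yaw up to 0.3 rad.
- pocket (a point): Where the lens centre lies while the magnifier is parked, 49 mm above the desk; axes of lens_stand (not sloped). The pocket is open at its upper end; its side walls end 12 mm, its front plate 5 mm beyond this point up the slope, and a tongue 46 mm wide under the handle ends 60 mm beyond it. Inside it is about 68 mm wide and 13 mm thick. Draw the magnifier about 60 mm or more along the slope to free it.
- magnifier: Loose black reading magnifier, 70 to 155 g: rectangular framed lens 70 (its x) x 64 (its y) x 9 mm (its z) with a straight handle 20 mm wide (y) and 14 mm thick (z, centred at z = +2.5 mm) running along its +x from x = 35 to x = 151 mm. The origin is the centre of the lens; z is the lens normal. Parked, its x axis points up the slope of the pocket (50 degrees) and its z up and back towards the robot; grip the handle across its width some 105 mm from the lens centre.
- pen_pot: Bystander: white pot, diameter 72, height 95 mm, with pens up to 150 mm high; origin at the centre of its underside. It stands on the other side of the board from the magnifier stand.
- tea_jar: Bystander: glass jar with lid, diameter 66, height 130 mm; origin at its foot.
- mug: Bystander: white mug, diameter 80, height 92 mm, handle at its +y; origin at its foot.
- stapler: Bystander: black stapler 145 mm long (its y), 40 wide, 46 high; origin under its middle.
- tape_roll: Bystander: flat roll of tape, diameter 84, height 20 mm; origin under its middle.
- eraser: Bystander: white eraser 45 x 22 x 13 mm; origin under its middle.
- lotion: Bystander: yellow bottle, diameter 56, height 160 mm; origin at its foot.

How it is judged (in metres and radians):
On the way, in this order (a step that is already met when the one before it is completed fails the run):
1. the bolt is home in the keeper while the magnifier is still in its stand (value of joint bolt above 0.027 m and distance between magnifier and pocket below 0.02 m), for 0.2 s.
2. the magnifier is drawn clear of its stand (distance between magnifier and pocket above 0.07 m and contact force between magnifier and lens_stand below 0.1 N and contact force between magnifier and the fingers above 1 N), for 0.1 s.
At the end, for the whole second after the job is handed in: The bolt is at least 27 mm along its 30 mm travel; the gripper holds the magnifier, nothing else touches it, its lens centre is 65 to 140 mm above the card and within 25 mm of the card's centre sideways, the lens is level within 0.2 rad (either face up, any yaw), and it is still (under 30 mm/s) (value of joint bolt above 0.027 m and z of magnifier in the frame of card between 0.065 and 0.14 m and horizontal distance between magnifier and card below 0.025 m and angle between the z axis of magnifier and the z axis of card, either way round below 0.2 rad and contact force between magnifier and the fingers above 1 N and contact force between magnifier and card_board below 0.1 N and contact force between magnifier and lens_stand below 0.1 N and contact force between magnifier and pen_pot below 0.1 N and contact force between magnifier and tea_jar below 0.1 N and contact force between magnifier and mug below 0.1 N and contact force between magnifier and stapler below 0.1 N and contact force between magnifier and lotion below 0.1 N and linear speed of magnifier below 0.03 m/s); the arm keeps its last pose, push and grip.
It fails at once if a bystander is moved more than 40 mm (distance of any of pen_pot, tea_jar, mug, stapler, tape_roll, eraser, lotion from where it was at the start of the episode above 0.04 m).
It also fails if it takes over 48 s, if anything falls off the work surface, if the arm or the gripper's body presses on something with over 40 N, if the wrist force passes 120 N, or if a joint passes its speed limit or range.

## Working session

There is one attempt and no reset: what is moved stays moved. The work goes in short steps, Python scripts to look and compute and a tool call to move; the robot and the scene stay as the last step left them, time stands still between calls to the robot, and variables do not carry over. Pictures are saved under pics/ and viewed, and the job is handed in when it is done.

Besides the shell and the picture viewer there is one more tool, called after "Call:" as a command line: name --argument value ..., lists and objects as JSON in quotes. apply_moves: Moves the arm, as the interface text tells. Its arguments: {"type":"object","properties":{"increments":{"type":"array"},"newtons":{"type":"number"}},"required":["increments"]}

```bash
ls; mkdir -p pics; python3 - <<'E'
from rig import bot
import cv2,numpy as np
print(bot.get_obs(), bot.tcp_to_grasp)
for n in ("scene","top"):
    p,d=bot.camera(n)
    cv2.imwrite(f"pics/{n}0.png",p[:,:,::-1]); np.savez(f"{n}0.npz",p=p,d=d)
    print(bot.calibration(n))
E
```

```text
pics
{'t': 0.0, 'q': array([-75.1622978 ,  33.03336814,   1.42184558,  82.38719898,
        -0.8598298 ,  64.68608889,  -3.23344844]), 'joint_vel': array([ 0.00428617,  0.01429864,  0.04612345,  0.0284618 ,  0.01847024,
        0.16243938, -0.01972887]), 'tau': array([-1.08079907e-04, -7.65776968e+01,  2.24994712e+00, -2.85974550e+01,
        1.51422608e-02,  1.27871582e-02, -3.37304618e-05]), 'tool_pos': array([226.68660522, 635.30920471, 230.42900015]), 'tool_rot': array([[-9.41868797e-01,  3.35980534e-01, -5.00558320e-04],
       [ 3.35980900e-01,  9.41867438e-01, -1.60112335e-03],
       [-6.64866960e-05, -1.67622616e-03, -9.99998593e-01]]), 'contact_force': array([ 0.78756428, -0.09025048,  0.26789241]), 'ft_torque': array([-0.00094362, -0.03740467,  0.00912502]), 'opening': 85.67837166261214} -18.700000000000003
{'fx': 400.3658396357699, 'fy': 400.3658396357699, 'cx': 272.1941374144764, 'cy': 211.14600295748295, 'dist_coeffs': array([0.04094473, 0.        , 0.        , 0.        , 0.        ]), 'position': array([1337.69714002,  318.36881211,  684.84079077]), 'rotation': array([[-0.34821829, -0.57199384,  0.74267561],
       [ 0.93723881, -0.22773069,  0.26404953],
       [ 0.01809532,  0.78801128,  0.61539482]])}
{'fx': 475.7206539075348, 'fy': 475.7206539075348, 'cx': 283.6626557434406, 'cy': 213.27012592369886, 'dist_coeffs': array([-0.01531469,  0.        ,  0.        ,  0.        ,  0.        ]), 'position': array([ 428.36864245,   68.26730896, 1272.71548032]), 'rotation': array([[-0.01502425,  0.99041839, -0.13727958],
       [-0.99987931, -0.01433886,  0.0059802 ],
       [ 0.00395447,  0.13735286,  0.99051429]])}
```

View pics/scene0.png

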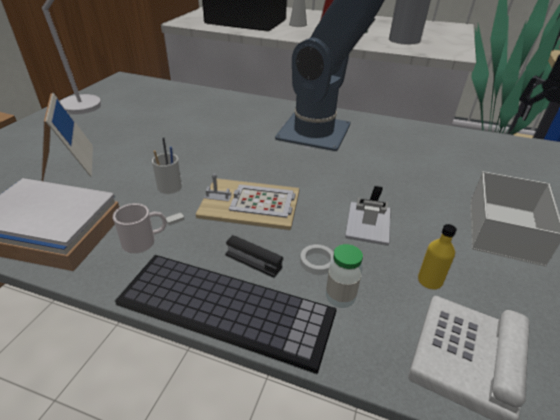

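View pics/top0.png

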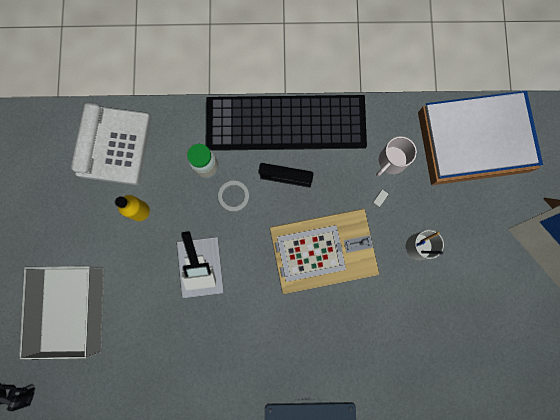

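The top view shows the board at about (325,250) with the bolt at (358,243). The magnifier in its stand is at (198,265), the pen pot at (428,245) and the lotion at (132,208). Next I'll zoom in to measure.

```bash
cat > h.py <<'E'
import numpy as np,cv2
from rig import bot
def ray(n,uv):
    c=bot.calibration(n);K=np.array([[c['fx'],0,c['cx']],[0,c['fy'],c['cy']],[0,0,1]])
    p=cv2.undistortPoints(np.array(uv,float).reshape(-1,1,2),K,c['dist_coeffs']).reshape(-1,2)
    d=np.c_[p[:,0],-p[:,1],-np.ones(len(p))]@c['rotation'].T
    return c['position'],d
def onz(n,uv,z):
    o,d=ray(n,uv); return o+d*((z-o[2])/d[:,2])[:,None]
def proj(n,P):
    c=bot.calibration(n);K=np.array([[c['fx'],0,c['cx']],[0,c['fy'],c['cy']],[0,0,1]])
    q=(np.atleast_2d(P)-c['position'])@c['rotation'];q=q*[1,-1,-1]
    return cv2.projectPoints(q,np.zeros(3),np.zeros(3),K,c['dist_coeffs'])[0].reshape(-1,2)
def cloud(n,d):
    v,u=np.mgrid[0:d.shape[0],0:d.shape[1]]
    o,r=ray(n,np.c_[u.ravel(),v.ravel()])
    return (o+r*d.reshape(-1,1)).reshape(*d.shape,3)
E
python3 - <<'E'
import numpy as np,cv2
from h import *
T=np.load('top0.npz');S=np.load('scene0.npz')
a=cv2.resize(T['p'][200:305,260:390],None,fx=6,fy=5.7,interpolation=cv2.INTER_CUBIC);cv2.imwrite('pics/tb.png',a[:,:,::-1])
a=cv2.resize(T['p'][225:305,165:235],None,fx=7,fy=7,interpolation=cv2.INTER_CUBIC);cv2.imwrite('pics/ts.png',a[:,:,::-1])
a=cv2.resize(S['p'][165:245,190:400],None,fx=3.8,fy=3.8,interpolation=cv2.INTER_CUBIC);cv2.imwrite('pics/sb.png',a[:,:,::-1])
for n,X in(('top',T),('scene',S)):
    c=cloud(n,X['d']); hsv=cv2.cvtColor(X['p'],cv2.COLOR_RGB2HSV)
    # board wood mask
    m=cv2.inRange(hsv,(12,60,90),(30,200,255)); x,y=c[...,0],c[...,1]
    m[~((x>250)&(x<650)&(abs(y)<300))]=0
    m=cv2.morphologyEx(m,cv2.MORPH_OPEN,np.ones((3,3)))
    cs,_=cv2.findContours(m,cv2.RETR_EXTERNAL,cv2.CHAIN_APPROX_NONE)
    k=max(cs,key=cv2.contourArea)
    print(n,cv2.contourArea(k),'board z med',np.median(c[m>0][:,2]))
    P=onz(n,cv2.convexHull(k).reshape(-1,2),16)
    r=cv2.minAreaRect(P[:,:2].astype(np.float32)); print(r)
E
```

```text
top 3031.5 board z med 14.729098998865538
((502.03033447265625, -43.651397705078125), (179.1563720703125, 258.6980895996094), 10.441781997680664)
scene 1042.5 board z med 14.915805136703057
((564.9532470703125, -33.81233215332031), (80.34758758544922, 258.4777526855469), 8.666993141174316)
```

View pics/tb.png

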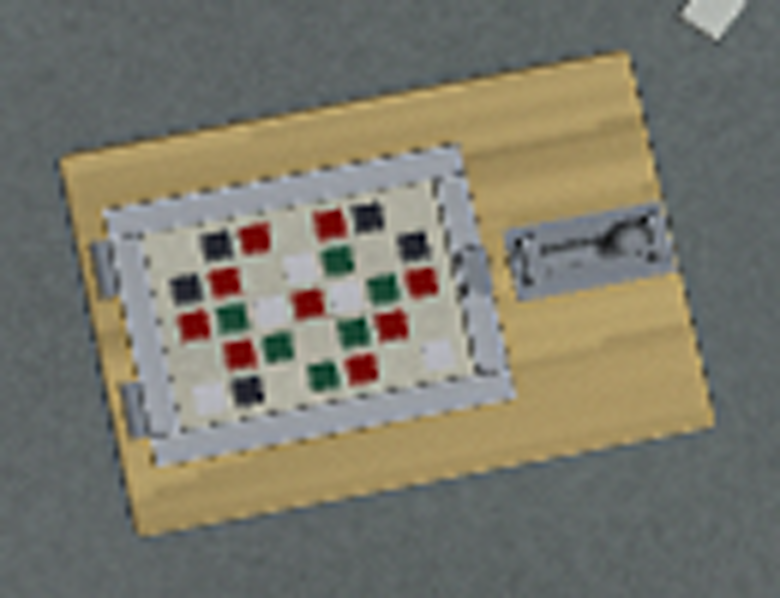

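View pics/ts.png

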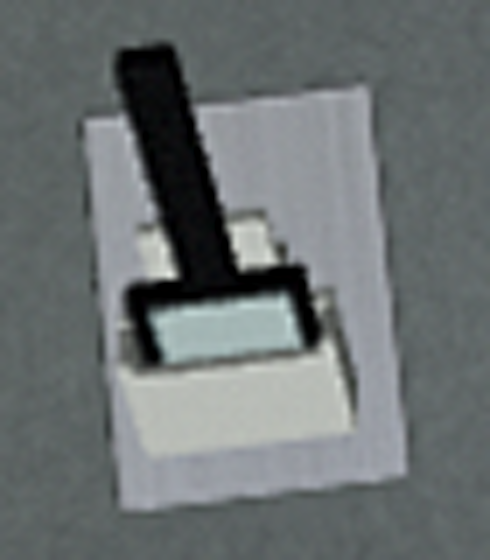

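View pics/sb.png

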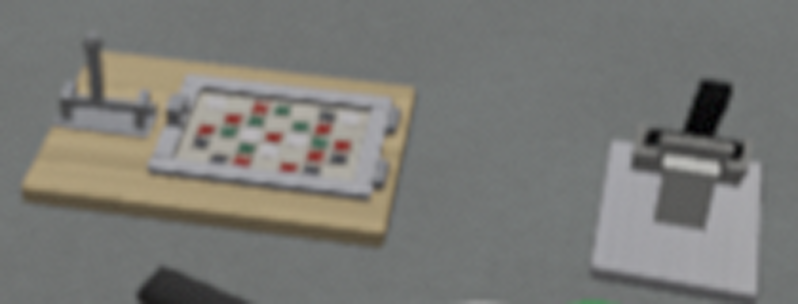

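```bash
python3 - <<'E'
import numpy as np,cv2
from h import *
T=np.load('top0.npz');S=np.load('scene0.npz')
r=np.radians(10.44);ax=np.array([np.cos(r),np.sin(r),0]);ay=np.array([-np.sin(r),np.cos(r),0])
B=np.array([502,-43.7,0]);
print('card',B+35*ay)
for z,tp,sc in((82.5,(364.2-.4,241.2-.4),(215-.4,176.3-.4)),):
    for n,uv in(('top',tp),('scene',sc)):
        p=onz(n,uv,z)[0]; q=p-B; print(n,p,'board xy',q@ax,q@ay)
# knob per depth in scene
cs=cloud('scene',S['d']); print(cs[174:190:2,215].round(0).tolist())
# card pattern colour centre
# stand base
c=cloud('top',T['d'])
uv=np.array([(85,118),(370,85),(408,472),(122,510)])/7+[165-.45,225-.45]
P=onz('top',uv,12)[:,:2]; print(P, np.linalg.norm(np.roll(P,-1,0)-P,axis=1)); rr=cv2.minAreaRect(P.astype(np.float32));print('stand',rr, P.mean(0))
uv=np.array([(612,140),(762,163),(755,295),(592,268)])/3.8+[190-.4,165-.4]
P=onz('scene',uv,12)[:,:2]; print(P, np.linalg.norm(np.roll(P,-1,0)-P,axis=1),P.mean(0))
# black magnifier points
for n,X in(('top',T),('scene',S)):
    cc=cloud(n,X['d']);m=(X['p'].max(2)<50)&(abs(cc[...,0]-490)<120)&(abs(cc[...,1]-285)<90)&(cc[...,2]>15)
    Q=cc[m];v,u=np.nonzero(m);print(n,m.sum(),Q.min(0),Q.max(0))
    for z0 in range(30,180,20):
        s=Q[(Q[:,2]>=z0)&(Q[:,2]<z0+20)]
        if len(s):print(z0,len(s),s.mean(0).round(1),s.min(0).round(0),s.max(0).round(0))
E
```

```text
card [495.65779827  -9.27941783   0.        ]
top [ 520.69943705 -138.88865103   82.5       ] board xy 1.1411395029007683 -97.0012681978815
scene [ 522.13448654 -141.30802913   82.5       ] board xy 2.114026783493463 -99.64063322752527
[[522.0, -139.0, 89.0], [527.0, -137.0, 86.0], [529.0, -137.0, 81.0], [528.0, -138.0, 73.0], [528.0, -138.0, 67.0], [528.0, -139.0, 60.0], [529.0, -139.0, 54.0], [529.0, -139.0, 47.0]]
[[531.8366903  345.61060865]
 [542.82760903 237.60817158]
 [397.55997664 222.88050801]
 [385.07377378 329.59184233]] [108.5602446  146.0122909  107.43935096 147.63453031]
stand ((464.3445739746094, 283.6429443359375), (147.634521484375, 108.55734252929688), 6.229019641876221) [464.32451244 283.92278264]
[[401.68030892 220.54528577]
 [389.03164965 328.39415236]
 [536.6297568  342.76864154]
 [549.71158571 237.38797597]] [108.58805923 148.29641659 106.18954243 148.98635884] [469.26332527 282.27401391]
top 402 [439.97114473 249.02134273  50.97111576] [543.86525476 315.17755496 173.78653993]
50 34 [451.6 280.4  61.3] [440. 249.  51.] [472. 314.  69.]
70 88 [464.3 284.   78.4] [452. 252.  70.] [472. 315.  90.]
90 60 [476.8 284.1 100.2] [466. 276.  90.] [491. 294. 110.]
110 60 [493.1 286.  119.6] [483. 278. 110.] [507. 296. 130.]
130 69 [510.1 287.7 139.9] [499. 280. 131.] [528. 297. 150.]
150 88 [529.6 290.9 161. ] [512. 281. 150.] [544. 303. 170.]
170 3 [534.1 293.7 172. ] [533. 292. 171.] [536. 296. 174.]
scene 125 [465.27504692 251.68065578  66.53463361] [549.53815118 311.58012466 168.00067007]
50 3 [472.  272.   68.6] [466. 252.  67.] [476. 310.  70.]
70 12 [472.5 273.6  74.5] [465. 252.  71.] [478. 312.  78.]
90 11 [500.6 283.8 104.1] [495. 276.  99.] [506. 293. 109.]
110 22 [513.1 285.9 119. ] [506. 278. 110.] [522. 294. 130.]
130 24 [530.7 287.3 139.7] [522. 279. 130.] [539. 296. 149.]
150 53 [543.4 289.9 162.1] [536. 281. 151.] [550. 299. 168.]
```

The depth and ray readings agree to within about 3 mm. I get the knob at about (521,-140), the card at about (497,-9), and the pocket at about (446.5,281) with a yaw of about 6°. I'll turn the tool first so the jaws lie along the board's y.

Call:
apply_moves --increments '[{"gripper": 1,"offset": [0,0,0],"dr": [0,0,-10]},{"gripper": 1,"offset": [0,0,0],"dr": [0,0,-10]},{"gripper": 1,"offset": [0,0,0],"dr": [0,0,-10]},{"gripper": 1,"offset": [0,0,0],"dr": [0,0,0]}]' --newtons 40

```text
t: 0.6
tool_pos: [227.0, 635.4, 230.8]
tool_rot: [[-0.984, -0.179, -0.001], [-0.179, 0.984, -0.001], [0.001, -0.001, -1.0]]
contact_force: [-0.6, 0.1, -0.2]
opening: 85.2
```

```bash
cat > go.py <<'E'
import sys,numpy as np
from h import *
from scipy.spatial.transform import Rotation as R
def to(P,Rt=None):
    o=bot.get_obs();r=o['tool_rot']
    print('t',o['t'],'pos',o['tool_pos'].round(1),'off',(r.T@(np.array(P)-o['tool_pos'])).round(1),'F',o['contact_force'].round(1),'open',round(o['opening'],1),'q',o['q'].round(0))
    if Rt is not None: print('rv',R.from_matrix(r.T@Rt).as_rotvec(degrees=True).round(2))
def down(phi):
    c,s=np.cos(np.radians(phi)),np.sin(np.radians(phi));return np.array([[-s,c,0],[c,s,0],[0,0,-1.]])
E
python3 -c "
from go import *
to([430,300,231],down(100.4));to([521,-140,160])"
```

```text
t 0.6 pos [227.  635.4 230.8] off [-139.8 -366.3   -0. ] F [-0.6  0.1 -0.2] open 85.2 q [-71.  33.  -7.  82.   4.  65.  23.]
rv [-0.03 -0.04 -0.11]
t 0.6 pos [227.  635.4 230.8] off [-150.8 -815.4   71.2] F [-0.6  0.1 -0.2] open 85.2 q [-71.  33.  -7.  82.   4.  65.  23.]
```

Call:
apply_moves --increments '[{"gripper": 1,"offset": [-30,-45,0],"dr": [0,0,0]},{"gripper": 1,"offset": [-30,-45,0],"dr": [0,0,0]},{"gripper": 1,"offset": [-30,-45,0],"dr": [0,0,0]},{"gripper": 1,"offset": [-30,-45,0],"dr": [0,0,0]},{"gripper": 1,"offset": [-20,-45,0],"dr": [0,0,0]},{"gripper": 1,"offset": [-10,-45,0],"dr": [0,0,0]},{"gripper": 1,"offset": [0,-45,0],"dr": [0,0,0]},{"gripper": 1,"offset": [0,-45,0],"dr": [0,0,0]}]'

```text
t: 1.6
tool_pos: [439.4, 307.0, 231.1]
tool_rot: [[-0.985, -0.175, -0.0], [-0.175, 0.985, -0.0], [0.0, 0.0, -1.0]]
contact_force: [1.4, 0.3, 0.4]
opening: 85.3
```

Call:
apply_moves --increments '[{"gripper": 1,"offset": [0,-45,0],"dr": [0,0,0]},{"gripper": 1,"offset": [0,-45,0],"dr": [0,0,0]},{"gripper": 1,"offset": [0,-45,0],"dr": [0,0,0]},{"gripper": 1,"offset": [0,-45,0],"dr": [0,0,0]},{"gripper": 1,"offset": [0,-45,0],"dr": [0,0,0]},{"gripper": 1,"offset": [0,-45,0],"dr": [0,0,0]},{"gripper": 1,"offset": [0,-45,0],"dr": [0,0,0]},{"gripper": 1,"offset": [0,-45,0],"dr": [0,0,0]}]'

```text
t: 2.6
tool_pos: [504.0, -47.0, 231.4]
tool_rot: [[-0.985, -0.175, 0.0], [-0.175, 0.985, 0.0], [-0.0, 0.0, -1.0]]
contact_force: [0.1, 0.1, -0.4]
opening: 85.2
```

```bash
python3 -c "
from go import *
to([521,-140,160],down(100.4))"
```

```text
t 2.6 pos [504.  -47.  231.4] off [ -0.4 -94.6  71.4] F [ 0.1  0.1 -0.4] open 85.2 q [ -1.  19.   2. 107.  -1.  54. 101.]
rv [ 0.01  0.02 -0.32]
```

Call:
apply_moves --increments '[{"gripper": 1,"offset": [0,-47,0],"dr": [0,0,0]},{"gripper": 1,"offset": [0,-47,0],"dr": [0,0,0]},{"gripper": 1,"offset": [0,0,45],"dr": [0,0,0]},{"gripper": 1,"offset": [0,0,45],"dr": [0,0,0]},{"gripper": 1,"offset": [0,0,0],"dr": [0,0,0]}]'

```text
t: 3.22
tool_pos: [518.7, -137.6, 138.9]
tool_rot: [[-0.984, -0.176, -0.006], [-0.176, 0.984, 0.001], [0.006, 0.002, -1.0]]
contact_force: [-0.7, 0.1, 0.1]
opening: 85.3
```

```bash
python3 -c "
from go import *
to([521,-140,53],down(100.4))
for n in('scene','top'):
  p,d=bot.camera(n);np.savez(n+'1.npz',p=p,d=d)
  a=p[120:240,150:310] if n=='scene' else p[180:300,290:430]
  cv2.imwrite('pics/%s1.png'%n,cv2.resize(a,None,fx=4.8,fy=4.8,interpolation=cv2.INTER_CUBIC)[:,:,::-1])
"
```

```text
t 3.225 pos [ 518.7 -137.6  138.9] off [-2.3 -2.9 85.9] F [-0.7  0.1  0.1] open 85.3 q [  8.  28.   2. 110.  -2.  43. 112.]
rv [ 0.12 -0.33 -0.25]
```

View pics/scene1.png

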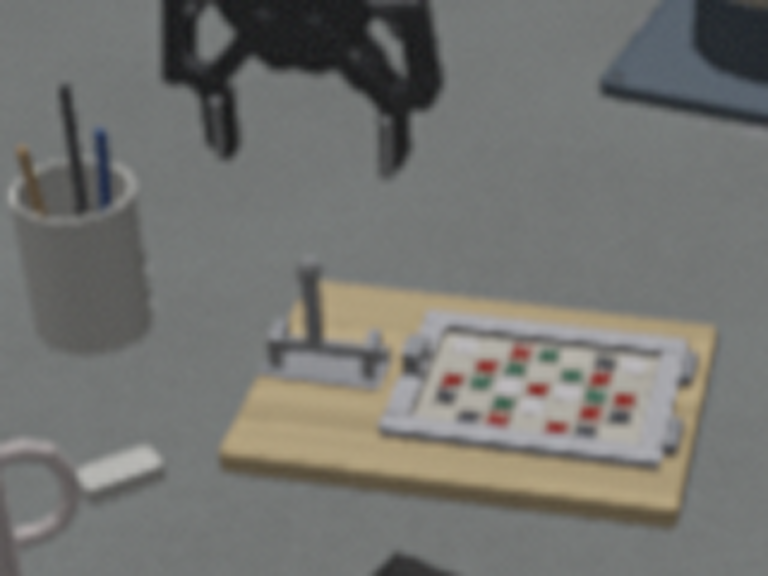

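The post at (310,265) stands below the midpoint between the fingertips, at (307,163), so it lines up. I'll descend and grip.

Call:
apply_moves --increments '[{"gripper": 1,"offset": [-2,-3,40],"dr": [0,0,0]},{"gripper": 1,"offset": [0,0,40],"dr": [0,0,0]},{"gripper": 1,"offset": [0,0,5],"dr": [0,0,0]},{"gripper": -1,"offset": [0,0,0],"dr": [0,0,0]},{"gripper": -1,"offset": [0,0,0],"dr": [0,0,0]},{"gripper": -1,"offset": [0,0,0],"dr": [0,0,0]},{"gripper": -1,"offset": [0,0,0],"dr": [0,0,0]},{"gripper": -1,"offset": [0,0,0],"dr": [0,0,0]}]' --newtons 30

```text
t: 4.32
tool_pos: [523.7, -140.8, 57.0]
tool_rot: [[-0.984, -0.18, 0.001], [-0.18, 0.984, -0.0], [-0.001, -0.0, -1.0]]
contact_force: [-0.6, -0.1, 7.2]
opening: 12.6
```

```bash
python3 -c "
from go import *
to([521,-140,53],down(100.4))"
```

```text
t 4.325 pos [ 523.7 -140.8   57. ] off [2.6 1.3 4. ] F [-0.6 -0.1  7.2] open 12.6 q [  9.  35.   2. 114.  -2.  32. 112.]
rv [-0.03  0.06 -0.05]
```

Call:
apply_moves --increments '[{"gripper": -1,"offset": [0,4,0],"dr": [0,0,0]},{"gripper": -1,"offset": [0,4,0],"dr": [0,0,0]},{"gripper": -1,"offset": [0,4,0],"dr": [0,0,0]},{"gripper": -1,"offset": [0,4,0],"dr": [0,0,0]},{"gripper": -1,"offset": [0,0,0],"dr": [0,0,0]}]'

```text
t: 4.95
tool_pos: [520.9, -125.0, 57.0]
tool_rot: [[-0.984, -0.18, 0.001], [-0.18, 0.984, -0.0], [-0.001, -0.001, -1.0]]
contact_force: [-1.8, -0.2, 7.0]
opening: 12.8
```

Call:
apply_moves --increments '[{"gripper": -1,"offset": [0,3,0],"dr": [0,0,0]},{"gripper": -1,"offset": [0,3,0],"dr": [0,0,0]},{"gripper": -1,"offset": [0,0,0],"dr": [0,0,0]}]'

```text
t: 5.32
tool_pos: [520.0, -120.0, 57.1]
tool_rot: [[-0.984, -0.179, 0.002], [-0.179, 0.984, -0.001], [-0.001, -0.002, -1.0]]
contact_force: [0.8, -3.5, 6.2]
opening: 12.5
```

Call:
apply_moves --increments '[{"gripper": -1,"offset": [0,2,0],"dr": [0,0,0]},{"gripper": -1,"offset": [0,2,0],"dr": [0,0,0]},{"gripper": -1,"offset": [0,0,0],"dr": [0,0,0]}]'

```text
t: 5.7
tool_pos: [519.9, -119.6, 57.1]
tool_rot: [[-0.984, -0.176, 0.004], [-0.176, 0.984, -0.005], [-0.003, -0.005, -1.0]]
contact_force: [2.3, -15.1, 1.1]
opening: 12.8
```

Call:
apply_moves --increments '[{"gripper": -1,"offset": [0,1,0],"dr": [0,0,0]},{"gripper": -1,"offset": [0,1,0],"dr": [0,0,0]},{"gripper": -1,"offset": [0,0,0],"dr": [0,0,0]}]'

```text
t: 6.08
tool_pos: [519.9, -119.4, 57.2]
tool_rot: [[-0.985, -0.175, 0.004], [-0.175, 0.985, -0.007], [-0.003, -0.007, -1.0]]
contact_force: [3.7, -20.3, -1.4]
opening: 12.9
```

The push stopped at a hard limit of 20 N after about 21.5 mm, which fits the bolt being home. I'll relax the arm, open the fingers and lift.

Call:
apply_moves --increments '[{"gripper": -1,"offset": [0,-3,0],"dr": [0,0,0]},{"gripper": -1,"offset": [0,0,0],"dr": [0,0,0]},{"gripper": 1,"offset": [0,0,0],"dr": [0,0,0]},{"gripper": 1,"offset": [0,0,0],"dr": [0,0,0]},{"gripper": 1,"offset": [0,0,0],"dr": [0,0,0]},{"gripper": 1,"offset": [0,0,0],"dr": [0,0,0]}]'

```text
t: 6.82
tool_pos: [518.7, -115.7, 56.2]
tool_rot: [[-0.984, -0.18, -0.0], [-0.18, 0.984, 0.0], [0.0, 0.0, -1.0]]
contact_force: [-0.4, -0.4, 0.2]
opening: 83.4
```

```bash
python3 -c "
from go import *
to([519,-120,200],down(96))"
```

```text
t 6.825 pos [ 518.7 -115.7   56.2] off [   0.6   -4.2 -143.8] F [-0.4 -0.4  0.2] open 83.4 q [  6.  34.   2. 115.  -2.  31. 110.]
rv [ 0.01 -0.01  4.39]
```

Call:
apply_moves --increments '[{"gripper": 1,"offset": [0,-3,-55],"dr": [0,0,0]},{"gripper": 1,"offset": [0,0,-60],"dr": [0,0,0]},{"gripper": 1,"offset": [0,0,-60],"dr": [0,0,4]},{"gripper": 1,"offset": [0,55,0],"dr": [0,0,0]},{"gripper": 1,"offset": [0,55,0],"dr": [0,0,0]},{"gripper": 1,"offset": [0,55,0],"dr": [0,0,0]},{"gripper": 1,"offset": [0,55,0],"dr": [0,0,0]},{"gripper": 1,"offset": [0,0,0],"dr": [0,0,0]}]'

```text
t: 7.82
tool_pos: [494.0, 104.8, 231.2]
tool_rot: [[-0.993, -0.119, -0.0], [-0.119, 0.993, 0.002], [0.0, 0.002, -1.0]]
contact_force: [0.6, -1.3, -0.5]
opening: 85.1
```

```bash
cat >> go.py <<'E'
def tilt(phi,th):
    a=np.radians(phi-90);t=np.radians(th);ex=np.array([np.cos(a),np.sin(a),0]);y=np.array([-np.sin(a),np.cos(a),0])
    z=np.sin(t)*ex-np.cos(t)*np.array([0,0,1]);return np.c_[np.cross(y,z),y,z]
E
python3 -c "
from go import *
Rt=tilt(96.3,15);G=np.array([512,288,131]);P=G+18.7*Rt[:,2]-90*Rt[:,2]
print(P);to(P,Rt)
for n in('scene','top'):
  p,d=bot.camera(n);np.savez(n+'2.npz',p=p,d=d)
  a=p[165:245,190:300] if n=='scene' else p[200:305,260:390]
  cv2.imwrite('pics/%s2.png'%n,cv2.resize(a,None,fx=6,fy=5.7,interpolation=cv2.INTER_CUBIC)[:,:,::-1])
"
```

```text
[493.65764539 285.9749852  199.87051141]
t 7.825 pos [494.  104.8 231.2] off [-21.1 179.9  31.7] F [ 0.6 -1.3 -0.5] open 85.1 q [-18.  19.   1. 108.  -0.  54.  80.]
rv [  0.18 -15.01   0.5 ]
```

View pics/scene2.png

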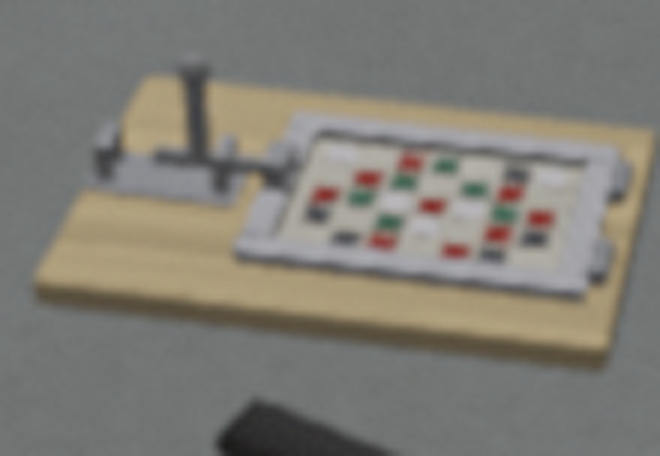

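View pics/top2.png

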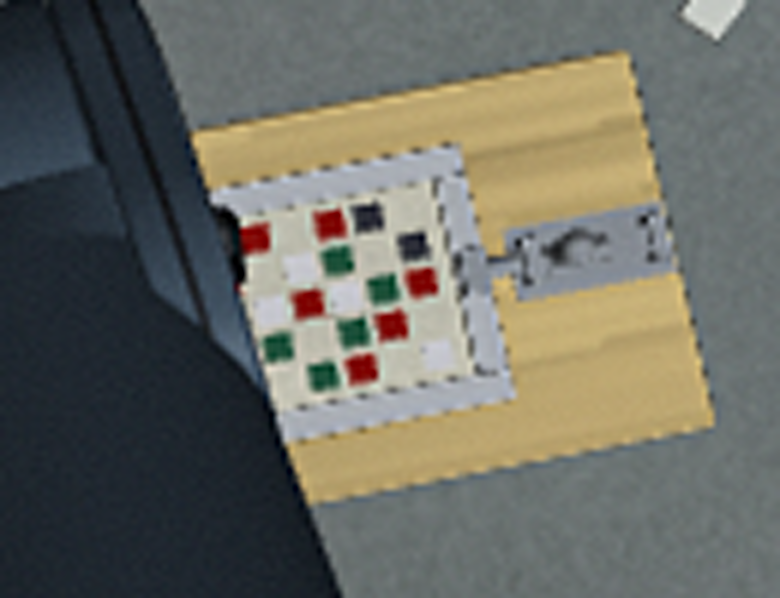

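Both views show the bar reaching into the keeper, with the ball at about (583,243) in the top crop and (193,68) in the scene crop. I'll check the ball's shift numerically.

```bash
python3 -c "
from go import *
ay=np.array([-np.sin(np.radians(10.44)),np.cos(np.radians(10.44)),0])
def f(n,k):
  X=np.load(n+k+'.npz');c=cloud(n,X['d']);q=c-np.array([502,-43.7,0]);
  ax=np.array([ay[1],-ay[0],0]);m=(c[...,2]>55)&(c[...,2]<95)&(abs(q@ax)<25)&(q@ay>-125)&(q@ay<-50)
  print(n,k,m.sum(),np.median(q[m]@ay),np.median(q[m]@ax),(q[m]@ay).min(),(q[m]@ay).max(),np.argwhere(m).mean(0))
for n in('scene','top'):
  f(n,'0');f(n,'2')
"
```

```text
scene 0 54 -98.37583196133143 8.303275519263376 -105.95046569681833 -92.86743004471676 [179.59259259 214.51851852]
scene 2 49 -76.12653085301065 8.328649318566795 -83.1147810039522 -71.4845288921471 [180.28571429 222.34693878]
top 0 33 -96.73256411480966 -1.0858317014309147 -104.06835237821161 -91.07815966396215 [241.54545455 363.90909091]
top 2 30 -74.26815177664467 -0.5479793748049928 -81.49489197254272 -68.33624037846181 [243.1        355.23333333]
```

Call:
apply_moves --increments '[{"gripper": 1,"offset": [0,45,0],"dr": [0,-8,0]},{"gripper": 1,"offset": [0,45,0],"dr": [0,-7,0]},{"gripper": 1,"offset": [0,45,0],"dr": [0,0,0]},{"gripper": 1,"offset": [0,45,0],"dr": [0,0,0]},{"gripper": 1,"offset": [0,0,0],"dr": [0,0,0]}]'

```text
t: 8.55
tool_pos: [475.0, 281.0, 231.3]
tool_rot: [[-0.96, -0.114, 0.257], [-0.11, 0.993, 0.03], [-0.259, 0.001, -0.966]]
contact_force: [0.9, -0.5, -0.4]
opening: 85.6
```

```bash
python3 -c "
from go import *
Rt=tilt(96.3,15);G=np.array([512,288,131]);P=G+18.7*Rt[:,2]-90*Rt[:,2]
print(P);to(P,Rt)
p,d=bot.camera('scene');np.savez('scene3.npz',p=p,d=d)
a=p[110:250,310:450]
cv2.imwrite('pics/scene3.png',cv2.resize(a,None,fx=4.2,fy=4.2,interpolation=cv2.INTER_CUBIC)[:,:,::-1])
"
```

```text
[493.65764539 285.9749852  199.87051141]
t 8.55 pos [475.  281.  231.3] off [-10.3   2.8  35.3] F [ 0.9 -0.5 -0.4] open 85.6 q [-42.  16.   2. 114.  13.  38.  47.]
rv [0.11 0.02 0.23]
```

View pics/scene3.png

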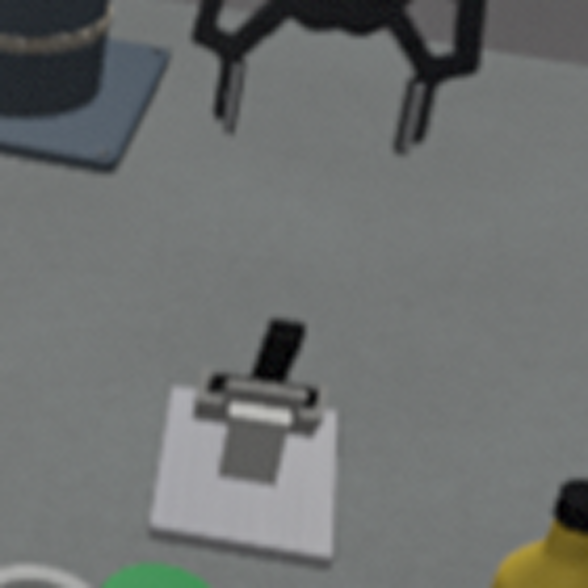

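The bolt moved 22.3 mm in both views, to a hard stop. That implies a start of about 7.7 mm, within the given 0–10, so it is home. The picture also shows the tool over the handle, at about (280,345). Now I'll come down on the handle.

Call:
apply_moves --increments '[{"gripper": 1,"offset": [-10,3,35],"dr": [0,0,0]},{"gripper": 1,"offset": [0,0,30],"dr": [0,0,0]},{"gripper": 1,"offset": [0,0,30],"dr": [0,0,0]},{"gripper": 1,"offset": [0,0,25],"dr": [0,0,0]},{"gripper": 1,"offset": [0,0,5],"dr": [0,0,0]},{"gripper": 1,"offset": [0,0,0],"dr": [0,0,0]}]'

```text
t: 9.35
tool_pos: [517.0, 284.8, 113.5]
tool_rot: [[-0.96, -0.109, 0.257], [-0.105, 0.994, 0.028], [-0.259, -0.001, -0.966]]
contact_force: [0.3, 0.0, 0.1]
opening: 85.4
```

```bash
python3 -c "
from go import *
Rt=tilt(96.3,15);G=np.array([512,288,131]);P=G+18.7*Rt[:,2]
print(P);to(P,Rt)
for n in('scene','top'):
  p,d=bot.camera(n);a=p[110:250,310:450] if n=='scene' else p[210:310,140:260]
  cv2.imwrite('pics/%s4.png'%n,cv2.resize(a,None,fx=4.2,fy=4.2,interpolation=cv2.INTER_CUBIC)[:,:,::-1])
"
```

```text
[516.81068767 288.53110486 112.93718705]
t 9.35 pos [517.  284.8 113.5] off [-0.1  3.8  0.6] F [0.3 0.  0.1] open 85.4 q [-41.  29.   4. 117.  15.  23.  45.]
rv [-0.05 -0.   -0.04]
```

View pics/scene4.png

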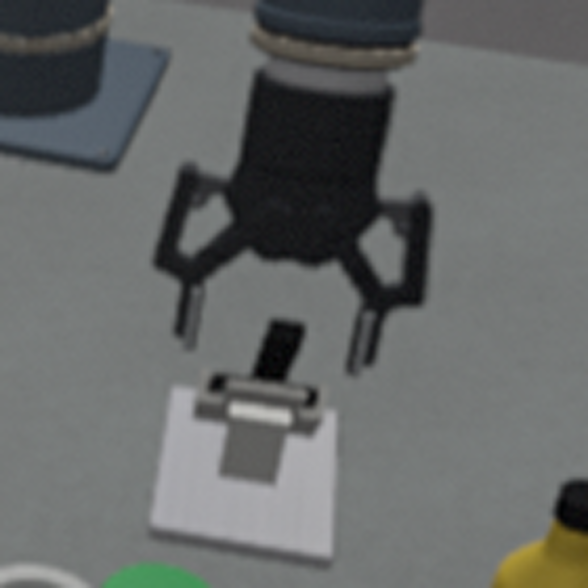

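The handle is between the fingers, about 3 to 4 mm off-centre toward +y. I'll correct that and grip.

Call:
apply_moves --increments '[{"gripper": 1,"offset": [0,4,0],"dr": [0,0,0]},{"gripper": 0,"offset": [0,0,0],"dr": [0,0,0]},{"gripper": -0.4,"offset": [0,0,0],"dr": [0,0,0]},{"gripper": -1,"offset": [0,0,0],"dr": [0,0,0]},{"gripper": -1,"offset": [0,0,0],"dr": [0,0,0]},{"gripper": -1,"offset": [0,0,0],"dr": [0,0,0]},{"gripper": -1,"offset": [0,0,0],"dr": [0,0,0]}]' --newtons 70

```text
t: 10.32
tool_pos: [516.0, 290.1, 113.1]
tool_rot: [[-0.96, -0.111, 0.257], [-0.107, 0.994, 0.029], [-0.259, -0.0, -0.966]]
contact_force: [-1.2, -0.5, 2.1]
opening: 18.9
```

```bash
python3 -c "
from go import *
Rt=tilt(96.3,15);to([517,285,113],Rt)
u=np.array([np.cos(np.radians(50))*np.cos(np.radians(6.3)),np.cos(np.radians(50))*np.sin(np.radians(6.3)),np.sin(np.radians(50))])
print('slope dir in tool',bot.get_obs()['tool_rot'].T@u)
"
```

```text
t 10.325 pos [516.  290.1 113.1] off [-0.4 -5.2  0.3] F [-1.2 -0.5  2.1] open 18.9 q [-42.  29.   4. 117.  15.  23.  45.]
rv [ 0.01 -0.01  0.05]
slope dir in tool [-8.19054154e-01 -6.90890169e-04 -5.73715796e-01]
```

Call:
apply_moves --increments '[{"gripper": -1,"offset": [-8.2,0,-5.7],"dr": [0,0,0]},{"gripper": -1,"offset": [-8.2,0,-5.7],"dr": [0,0,0]},{"gripper": -1,"offset": [-8.2,0,-5.7],"dr": [0,0,0]}]'

```text
t: 10.7
tool_pos: [535.6, 292.3, 136.6]
tool_rot: [[-0.96, -0.111, 0.257], [-0.107, 0.994, 0.029], [-0.259, -0.0, -0.966]]
contact_force: [-2.5, -0.8, 0.5]
opening: 18.7
```

Call:
apply_moves --increments '[{"gripper": -1,"offset": [-8.2,0,-5.7],"dr": [0,0,0]},{"gripper": -1,"offset": [-8.2,0,-5.7],"dr": [0,0,0]},{"gripper": -1,"offset": [-8.2,0,-5.7],"dr": [0,0,0]},{"gripper": -1,"offset": [-8.2,0,-5.7],"dr": [0,0,0]},{"gripper": -1,"offset": [-8.2,0,-5.7],"dr": [0,0,0]},{"gripper": -1,"offset": [-8.2,0,-5.7],"dr": [0,0,0]},{"gripper": -1,"offset": [-8.2,0,-5.7],"dr": [0,0,0]},{"gripper": -1,"offset": [0,0,0],"dr": [0,0,0]}]'

```text
t: 11.7
tool_pos: [581.4, 297.5, 190.4]
tool_rot: [[-0.96, -0.11, 0.259], [-0.106, 0.994, 0.03], [-0.261, 0.001, -0.965]]
contact_force: [-0.6, 0.1, -0.7]
opening: 19.1
```

```bash
python3 -c "
from go import *
to([580,290,230])
for n in('scene','top'):
  p,d=bot.camera(n);np.savez(n+'5.npz',p=p,d=d);a=p[80:250,290:450] if n=='scene' else p[190:310,120:260]
  cv2.imwrite('pics/%s5.png'%n,cv2.resize(a,None,fx=3.5,fy=3.5,interpolation=cv2.INTER_CUBIC)[:,:,::-1])
"
```

```text
t 11.7 pos [581.4 297.5 190.4] off [ -8.2  -7.3 -38.8] F [-0.6  0.1 -0.7] open 19.1 q [-35.  27.   0. 103.  12.  37.  52.]
```

View pics/scene5.png

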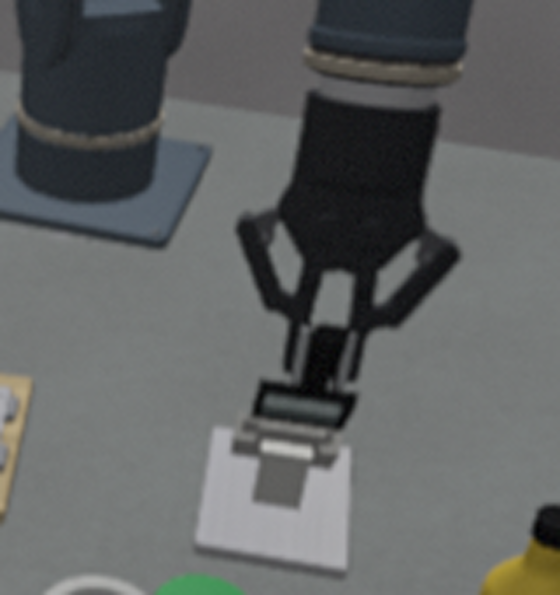

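View pics/top5.png

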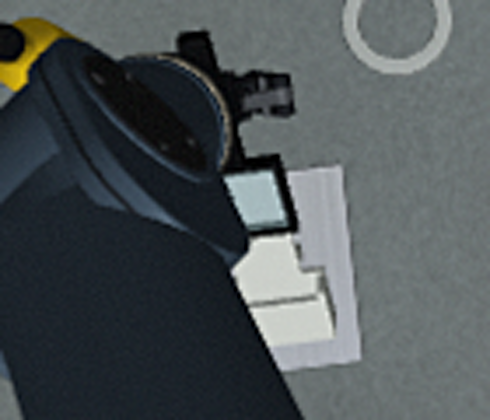

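The magnifier is out of the stand and held; its lens shows just above the pocket. I'll raise it and tilt it level.

Call:
apply_moves --increments '[{"gripper": -1,"offset": [-13,0,-48],"dr": [0,0,0]},{"gripper": -1,"offset": [-6,0,-24],"dr": [0,0,0]},{"gripper": -1,"offset": [0,0,0],"dr": [0,10,0]},{"gripper": -1,"offset": [0,0,0],"dr": [0,10,0]},{"gripper": -1,"offset": [0,0,0],"dr": [0,10,0]},{"gripper": -1,"offset": [0,0,0],"dr": [0,10,0]},{"gripper": -1,"offset": [0,0,0],"dr": [0,10,0]},{"gripper": -1,"offset": [0,0,0],"dr": [0,0,0]}]'

```text
t: 12.8
tool_pos: [580.7, 296.5, 256.2]
tool_rot: [[-0.809, -0.109, -0.577], [-0.086, 0.994, -0.066], [0.581, -0.004, -0.814]]
contact_force: [-0.1, 0.3, -1.3]
opening: 18.8
```

```bash
python3 -c "
from go import *
Rt=tilt(96.3,-35);hx=np.array([np.cos(np.radians(6.3)),np.sin(np.radians(6.3)),0])
L=np.array([497,-9.5,118]);P=L+105*hx+[0,0,2.5]+18.7*Rt[:,2]
print(P);to(P,Rt);to(P+[0,0,120])
for n in('scene','top'):
  p,d=bot.camera(n);np.savez(n+'6.npz',p=p,d=d);a=p[60:250,270:460] if n=='scene' else p[150:310,80:260]
  cv2.imwrite('pics/%s6.png'%n,cv2.resize(a,None,fx=3.1,fy=3.1,interpolation=cv2.INTER_CUBIC)[:,:,::-1])
"
```

```text
[590.70479503   0.84510568 105.18185677]
t 12.8 pos [580.7 296.5 256.2] off [ -70.2 -294.4  136.8] F [-0.1  0.3 -1.3] open 18.8 q [-23.  53.  -6.  48.  -8. 113.  67.]
rv [-0.15 -0.5  -0.16]
t 12.8 pos [580.7 296.5 256.2] off [  -0.5 -294.9   39.1] F [-0.1  0.3 -1.3] open 18.8 q [-23.  53.  -6.  48.  -8. 113.  67.]
```

View pics/scene6.png

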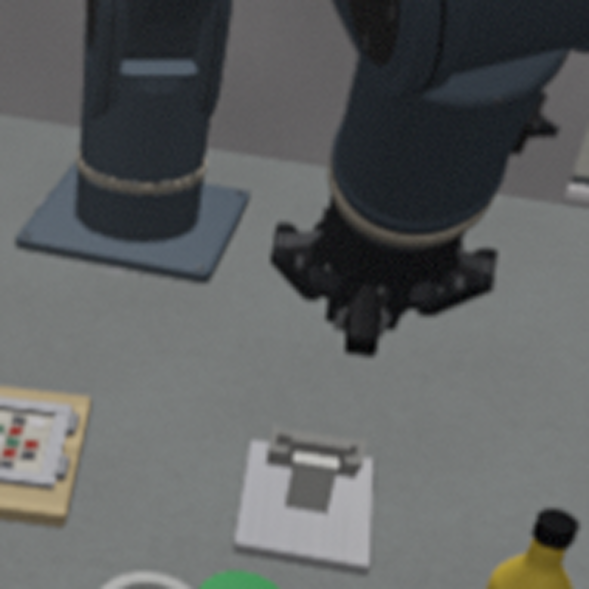

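Joint 6 is at 113, near its limit of 113.94. Moving in and down should ease it.

Call:
apply_moves --increments '[{"gripper": -1,"offset": [7,-20,10],"dr": [0,0,0]},{"gripper": -1,"offset": [0,-49,6],"dr": [0,0,0]},{"gripper": -1,"offset": [0,-49,6],"dr": [0,0,0]},{"gripper": -1,"offset": [0,-49,6],"dr": [0,0,0]},{"gripper": -1,"offset": [0,-49,6],"dr": [0,0,0]},{"gripper": -1,"offset": [0,-49,6],"dr": [0,0,0]},{"gripper": -1,"offset": [0,-29,0],"dr": [0,0,0]},{"gripper": -1,"offset": [0,0,0],"dr": [0,0,0]}]'

```text
t: 13.9
tool_pos: [583.6, -0.7, 238.8]
tool_rot: [[-0.819, -0.108, -0.564], [-0.087, 0.994, -0.064], [0.567, -0.003, -0.824]]
contact_force: [-0.4, 0.5, -0.7]
opening: 19.0
```

```bash
python3 -c "
from go import *
Rt=tilt(96.3,-35);P=np.array([590.7,.8,105])
to(P,Rt)
for n in('scene','top'):
  p,d=bot.camera(n);np.savez(n+'7.npz',p=p,d=d);a=p[60:260,150:350] if n=='scene' else p[130:310,220:400]
  cv2.imwrite('pics/%s7.png'%n,cv2.resize(a,None,fx=3,fy=3,interpolation=cv2.INTER_CUBIC)[:,:,::-1])
"
```

```text
t 13.9 pos [583.6  -0.7 238.8] off [-81.8   1.1 106.1] F [-0.4  0.5 -0.7] open 19.0 q [ -3.  46.  -4.  65.   2. 104.  89.]
rv [-0.07  0.44 -0.17]
```

View pics/scene7.png

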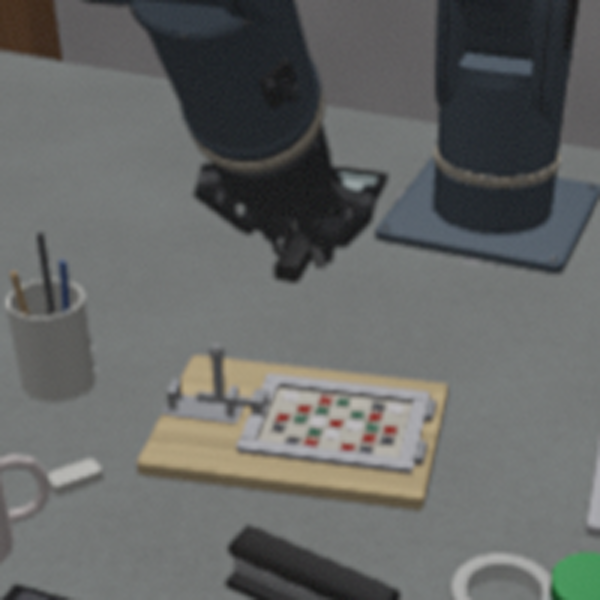

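View pics/top7.png

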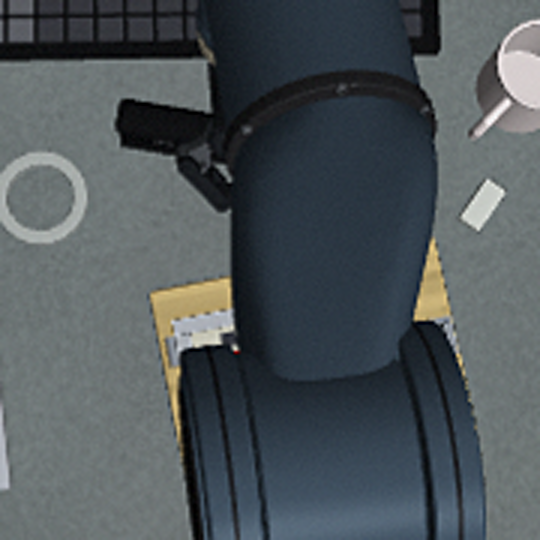

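Call:
apply_moves --increments '[{"gripper": -1,"offset": [-20,0,26],"dr": [0,0,0]},{"gripper": -1,"offset": [-20,0,26],"dr": [0,0,0]},{"gripper": -1,"offset": [-20,0,26],"dr": [0,0,0]},{"gripper": -1,"offset": [-20,1,26],"dr": [0,0,0]},{"gripper": -1,"offset": [0,0,0],"dr": [0,0,0]},{"gripper": -1,"offset": [0,0,0],"dr": [0,0,0]}]'

```text
t: 14.75
tool_pos: [590.1, 4.6, 106.0]
tool_rot: [[-0.815, -0.112, -0.568], [-0.092, 0.994, -0.064], [0.571, 0.0, -0.821]]
contact_force: [-0.1, 0.4, -0.8]
opening: 18.5
```

```bash
python3 -c "
from go import *
Rt=tilt(96.3,-35);P=np.array([590.7,.8,105])
to(P,Rt)
for n in('scene','top'):
  p,d=bot.camera(n);np.savez(n+'8.npz',p=p,d=d);a=p[100:240,180:320] if n=='scene' else p[130:310,220:400]
  cv2.imwrite('pics/%s8.png'%n,cv2.resize(a,None,fx=4.2,fy=4.2,interpolation=cv2.INTER_CUBIC)[:,:,::-1])
"
```

```text
t 14.75 pos [590.1   4.6 106. ] off [-0.7 -3.8  0.7] F [-0.1  0.4 -0.8] open 18.5 q [-4. 53. -4. 71.  3. 91. 89.]
rv [-0.07  0.15  0.12]
```

View pics/scene8.png

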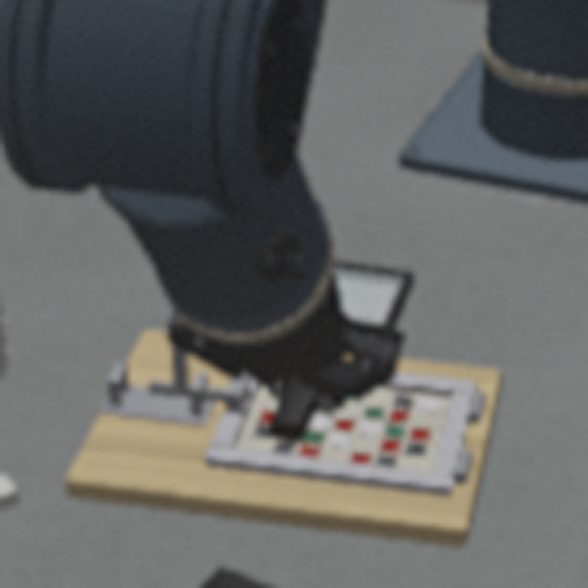

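View pics/top8.png

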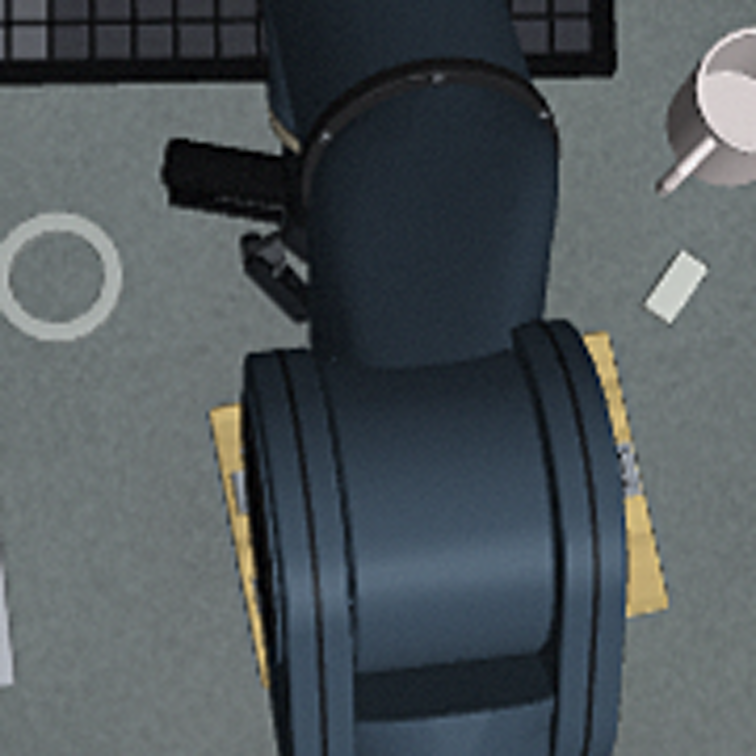

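```bash
python3 -c "
from go import *
X=np.load('scene8.npz');c=cloud('scene',X['d'])
o=bot.get_obs();r=o['tool_rot'];G=o['tool_pos']-18.7*r[:,2]
a=np.radians(6.5);hx=np.array([np.cos(a),np.sin(a),0]);hy=np.array([-hx[1],hx[0],0]);up=np.array([0,0,1.])
L=G-105*hx-2.5*up;print('G',G,'L pred',L)
for x,y in((-35,32),(-35,-32),(35,32)):
  print(x,y,(proj('scene',L+x*hx+y*hy+4.5*up)[0]-[180,100])*4.2+1.6)
sub=c[160:184,258:282].reshape(-1,3);rgb=X['p'][160:184,258:282].reshape(-1,3)
m=(abs(sub[:,2]-118)<45)&(sub[:,0]<540)&(sub[:,0]>430)
Q=sub[m];print(len(Q),Q.min(0),Q.max(0));
ctr=np.median(Q,0)
for i in range(4):
  A=np.c_[Q[:,:2],np.ones(len(Q))];k=np.linalg.lstsq(A,Q[:,2],rcond=None)[0];e=abs(Q[:,2]-A@k);Q=Q[e<max(3,2*np.median(e))];print(len(Q),k,np.median(e))
print(Q.min(0),Q.max(0))
"
```

```text
G [601.02315325   5.24335121 121.38791708] L pred [496.69810841  -6.64298624 118.88791708]
-35 32 [416.20538565 268.06515562]
-35 -32 [319.88688605 254.1568459 ]
35 32 [390.0355124  325.96015019]
231 [459.31504008 -30.17615873 111.60147636] [532.40553796  29.72653001 123.29441439]
217 [3.70948015e-03 1.09652638e-02 1.17333981e+02] 0.8968758398052898
216 [1.55988261e-03 2.33450820e-02 1.18444433e+02] 0.8534104010091141
216 [1.39726669e-03 2.50136152e-02 1.18531140e+02] 0.8753553121166462
216 [1.39726669e-03 2.50136152e-02 1.18531140e+02] 0.8753553121166462
[459.31504008 -30.17615873 116.50159179] [532.40553796  29.72653001 122.24518728]
```

A plane fitted to the lens is level within about 1.5° at z≈119, or about 100 mm over the card. The predicted corner matches the picture to within 1 px. I'll trim y by 3 mm, let it settle, check and hand in.

Call:
apply_moves --increments '[{"gripper": -1,"offset": [0,-3,0],"dr": [0,0,0]},{"gripper": -1,"offset": [0,0,0],"dr": [0,0,0]},{"gripper": -1,"offset": [0,0,0],"dr": [0,0,0]},{"gripper": -1,"offset": [0,0,0],"dr": [0,0,0]}]'

```text
t: 15.35
tool_pos: [589.9, 0.6, 104.0]
tool_rot: [[-0.814, -0.111, -0.57], [-0.091, 0.994, -0.063], [0.574, 0.0, -0.819]]
contact_force: [-0.7, 0.7, -1.4]
opening: 18.5
```

```bash
python3 -c "
from go import *
to([590.7,.8,105],tilt(96.3,-35))
o=bot.get_obs();print(abs(o['joint_vel']).max())
p,d=bot.camera('scene');cv2.imwrite('pics/scene9.png',p[:,:,::-1])
"
```

```text
t 15.35 pos [589.9   0.6 104. ] off [-0.1  0.1 -1.2] F [-0.7  0.7 -1.4] open 18.5 q [-3. 53. -4. 71.  3. 91. 89.]
rv [-0.03 -0.    0.05]
0.08074243285450665
```

View pics/scene9.png

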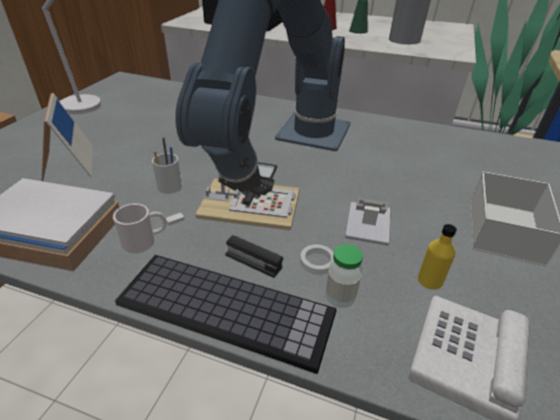

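The bystanders are where they were in the first picture. The magnifier is held with its lens at about (265,172) over the card, and the stand at (370,215) is empty. I'm handing in.

```bash
python3 -c "
from rig import bot
print(bot.close_job())"
```

```text
the job is handed in; nothing more can be done
None
```

I slid the bolt home, then drew the magnifier out of its stand, turned it level and handed the job in at about 15.4 s with it held over the card. `close_job` gave no verdict.

- **Bolt:** it stopped hard at about 20 N after moving 22.3 mm in both views. That implies it started at about 7.7 mm, inside the stated 0–10 mm. I could not read the joint itself, but the pictures show the bar in the keeper.
- **Magnifier:**
  - **Level and height:** a plane fitted to the lens was level within about 1.5°, with its centre at z ≈ 119 mm, about 100 mm above the card.
  - **Centring:** I estimate the lens centre is within 5 mm of the card's. The two cameras disagree by up to 5 mm on some points. The arm hid the lens from the top camera, so this rests on the arm's pose and the scene view. I made the plane fit before a last sideways trim of 3–4 mm and did not repeat it.
  - **Grip:** the fingers read 18.5 mm open, slightly under the 20 mm handle. The joints were still at the last reading.
- **Bystanders:** by eye they had not moved in the last scene picture.
- **Joint 6:** it came close to its limit during the turn, at 113° of 113.94°, and eased to 91° at the end.

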